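# Hang the blue cartridge on the column stand

### The job

Take the blue-capped cartridge out of the rack and hang it on the side-opening hook of the steel stand: bring its thin stem in through the open side of the hook, then lower it into the throat so that its flange lies flat on the hook behind the yellow lips, and let go. Leave the green and the orange cartridge standing in the rack where they are.

Things in the scene. Friction and masses are not known exactly. Their poses are not given: they have to be found in the camera images.
- cart_blue: upright cartridge, blue cap, flange and band, one per rack cell in any order. Origin: centre of underside; z up. Round; from the bottom: white barrel dia 44 mm to 62, cone to 70, steel stem dia 12 from 70 to 120, flange dia 60 from 120 to 126, grip cap dia 28 from 126 to 170 mm (grip here from above). About 0.15 kg. Rests loose on the rack's floor.
- cart_green: bystander: cartridge like the blue one in shape, size and origin, but green. The rack: a fixed grey open box of three cells in a row, each about 65 x 85 mm, walls 32 mm high, floor 5 mm thick; cartridges stand about 90 mm apart.
- cart_orange: bystander: cartridge like the blue one in shape, size and origin, but orange; in the same rack.
- hook: flat steel hook on a fixed post. Origin: seat centre (axis of a hung cartridge), on the plate's upper face, 170 mm over the bench; z up. Mouth faces its -x: stem enters along +x. Plate 6 mm thick, slot 32 mm wide, closed at x=16, open at x=-48 mm. Yellow lips 10 mm high at x=-48 to -42 on both prongs; flange goes behind them. Lead-in rods to x=-89 and the post stay below lip height.

How it is judged:
By the outcome, as a careful person would: the job done as asked, in the order asked, and still so for the second after the job is handed in, with the robot touching nothing.
It also fails if it takes over 37 s, if anything falls off the work surface, if the arm or the gripper's body presses on something with over 40 N, if the wrist force passes 120 N, or if a joint passes its speed limit or range.

### The arm

A 6-joint arm with a two-finger parallel gripper is mounted at the origin on the work surface. World frame = base frame: x ahead of the robot, y to its left, z up, the work surface at z = 0. Lengths are in m, angles in rad, forces in N, time in s.
With the tool pointing down it reaches from about 0.25 to 0.725 m from the base axis. Payload 4 kg.
Tool frame: the origin (TCP) lies on the centre line of the jaws, within the pads' length; the fingertips stand 17 mm ahead of it and the grasp point (between the pads) lies 2 mm behind it; z points along the fingers, y is the line along which they close (so a half turn about z gives the same grasp; the last joint's range is limited). The gripper opens to 85 mm and grips with 20 to 120 N. Pads are 22 mm wide; open, the fingers measure 114 mm over their backs; the gripper's body (76 mm by 85 mm) begins 54 mm behind the grasp point. The pads swing forward as they close: fully open they stand 13 mm farther back than shut.
Start: joints at [-1.201, 0.241, 0.005, 1.335, 0, 1.571], TCP at [0.181, -0.466, 0.248] pointing down, gripper open.
Joint ranges: [-2.72, 2.72], [-1.05, 1.87], [-1.09, 1.28], [-1.99, 2.15], [-1.42, 1.44], [-3.14, 3.14]. Speed limits (rad/s): [2.79, 2.79, 3.14, 3.14, 3.14, 3.14].

### API

Orientations are given as a unit quaternion [x, y, z, w].
In Python, from workcell import get_obs, imaging, order gives the robot as it stands.
- The arm moves only by the tool apply_moves, never from a script. Its argument "targets" is a list that holds one entry, the list of rows, each a list of 5 numbers: the shift along the world's x, y, z in units of 40 mm (1.0 is 40 mm), then the turn about the world's z in degrees, then the gripper command: -1 is shut, 1 is fully open, values between are in proportion. In form: [[[dx, dy, dz, turn, fingers], ...]]. A call has 1 to 8 rows; each row shifts and turns the commanded pose from where the row before left it; what a row does not reach is not made up. A row lasts 1/12 s, in which the tool goes at most 41.7 mm and 7.16 degrees, less where a joint would pass 70% of its speed; a pose out of reach is approached as far as the arm can. A call is refused whole if a number of a shift passes 1 or a number of a turn 7.16, either way. A call with a gripper value outside its range is refused whole. The fingers move at their own pace and stop on an object; the grip force is fixed at half the most. Time passes only in rows, so rows that do not move let the fingers close. It gives the time, the measured TCP pose, the force, the opening and the grip force at its end, in the units of the state.
- get_obs(): the state, without advancing time (a new reading comes with each control period).
- imaging.camera(name): name is "scene" or "top" or "wrist"; returns (picture, depth): 384x512x3 uint8, blue, green, red; 384x512 float32, m along the optical axis (not along the pixel's ray), 0 where there is no reading.
- imaging.get_calibration(name): a dict with "camera_matrix" (3x3 intrinsics, pixels), "eye" and "rotation" of the camera in the world; the wrist camera has in their place "hand_eye" (4x4, takes a point from camera to tool coordinates, whose origin is the TCP and whose axes are the flange's). Camera axes: x right, y down, z forward; pixel columns grow to the right and rows downward; lengths in m; the calibration is good to about 2 mm. The wrist camera is an equidistant fisheye: a pixel r from the principal point sees the ray r / f radians off the axis. A picture is of the moment at which its call begins: read the wrist's pose just before it. get_calibration takes no time and is no camera call.
- order.job_done(): hands the job in; it is judged then, once.
The state is a dict: "clock": time; "joint_pos": joint angles; "joint_vel": joint speeds; "tau": joint torques, N m; "eef_pos": TCP position; "tool_rot": TCP orientation; "ft_force": force on the tool from outside, world axes, zero at the start; "ft_torque": the same for the moment, N m; "grip_width": finger opening in m; "grasp_force": force on a finger pad.
Only numpy, scipy, OpenCV 4.12 (cv2) and the standard library are available. Lean on these libraries where they do the work, as an engineer would, in place of code of your own. Each camera call takes 0.05 s, during which the arm holds its last target. There are 200 camera calls.

## Working session

There is one attempt and no reset: what is moved stays moved. The work goes in short steps, Python scripts to look and compute and a tool call to move; the robot and the scene stay as the last step left them, time stands still between calls to the robot, and variables do not carry over. Pictures are saved under pics/ and viewed, at most 10 in all, crops included, and the job is handed in when it is done.

Besides the shell and the picture viewer there is one more tool, called after ">>>" as name(argument=value, ...), one argument or row to a line, values as JSON. apply_moves: Moves the arm, as the interface text tells. Its arguments: {"type":"object","properties":{"targets":{"type":"array","items":{"type":"array","items":{"type":"array","items":{"type":"number"}}}}},"required":["targets"]}

```bash
mkdir -p pics; ls; cat > h.py <<'E'
import numpy as np, cv2
from workcell import get_obs, imaging, order
def cloud(n):
    im,d=imaging.camera(n); c=imaging.get_calibration(n); K=np.array(c["camera_matrix"])
    v,u=np.mgrid[:384,:512]
    p=np.stack([(u-K[0,2])/K[0,0]*d,(v-K[1,2])/K[1,1]*d,d],-1)
    return im,d,p@np.array(c["rotation"]).T+np.array(c["eye"])
E
python3 - <<'E'
from h import *
o=get_obs(); print({k:np.round(v,3) for k,v in o.items()})
a=[]
for n in("scene","top"):
    im,d,P=cloud(n); np.savez(n,im=im,d=d,P=P); a.append(im)
    c=imaging.get_calibration(n); print(n,np.round(c["eye"],3),np.round(c["rotation"],3).tolist(),np.round(c["camera_matrix"],1).tolist())
    cv2.imwrite(f"pics/{n}.png",im)
E
```

```text
pics
{'clock': np.float64(0.0), 'joint_pos': array([-1.201,  0.241,  0.004,  1.335, -0.   ,  1.571]), 'joint_vel': array([-0.001,  0.   ,  0.   , -0.001,  0.001, -0.   ]), 'tau': array([-0.0000e+00, -3.7231e+01,  2.5241e+01,  1.7000e-02,  0.0000e+00,
       -0.0000e+00]), 'eef_pos': array([ 0.181, -0.466,  0.247]), 'tool_rot': array([ 0.983,  0.184, -0.   , -0.001]), 'ft_force': array([ 0.214, -0.061, -0.389]), 'ft_torque': array([ 0.026, -0.015,  0.016]), 'grasp_force': np.float64(0.0), 'grip_width': np.float64(0.085)}Traceback (most recent call last):
  File "<stdin>", line 5, in <module>
  File "h.py", line 7, in cloud
    return im,d,p@np.array(c["rotation"]).T+np.array(c["eye"])
                ~^~~~~~~~~~~~~~~~~~~~~~~~~~
ValueError: matmul: Input operand 1 has a mismatch in its core dimension 0, with gufunc signature (n?,k),(k,m?)->(n?,m?) (size 4 is different from 3)
```

Rotation is a quaternion.

```bash
sed -i 's/import numpy as np, cv2/import numpy as np, cv2\nfrom scipy.spatial.transform import Rotation as R/; s/np.array(c\["rotation"\]).T/R.from_quat(c["rotation"]).as_matrix().T/' h.py
python3 - <<'E'
from h import *
for n in("scene","top"):
    im,d,P=cloud(n); np.savez(n,im=im,d=d,P=P)
    c=imaging.get_calibration(n); print(n,np.round(c["eye"],3),np.round(c["rotation"],3).tolist(),np.round(c["camera_matrix"],1).tolist())
    cv2.imwrite(f"pics/{n}.png",im)
    Z=P[...,2][(d>0)]; print(np.percentile(Z,[1,20,50,80,99]))
E
```

```text
scene [0.976 0.175 0.972] [0.558, 0.797, -0.186, -0.139] [[394.2, 0.0, 256.6], [0.0, 394.2, 184.8], [0.0, 0.0, 1.0]]
[-7.56082536e-01 -3.22829780e-03 -6.64870975e-04  1.42791610e-02
  2.65101316e-01]
top [0.392 0.05  1.025] [-0.695, 0.713, -0.075, 0.061] [[416.0, 0.0, 258.5], [0.0, 416.0, 192.1], [0.0, 0.0, 1.0]]
[-0.75866176 -0.00469095 -0.00171137  0.00166985  0.16778422]
```

View pics/scene.png

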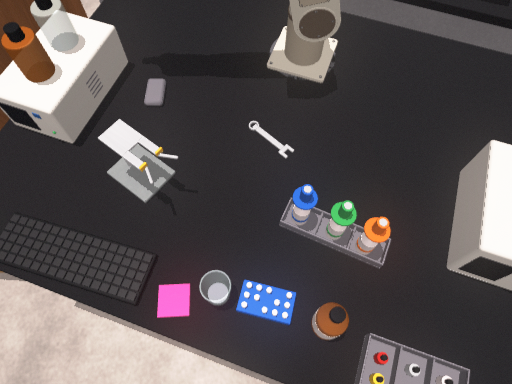

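View pics/top.png

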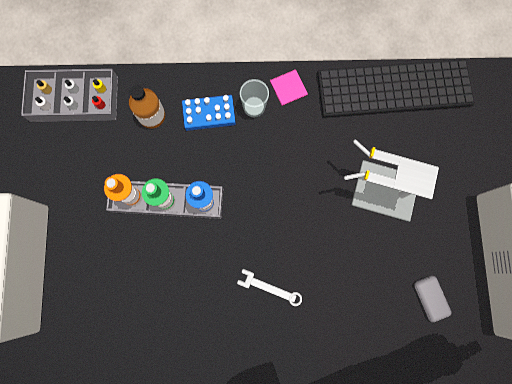

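The scene shows the blue cartridge at about (303,197) and the hook at (135,145). In the top view blue is at (200,195), the yellow lips at (373,153) and (367,175), and the plate at (408,172).

```bash
cat > m.py <<'E'
from h import *
def plane(n,uv,z):
    c=imaging.get_calibration(n);K=np.array(c["camera_matrix"]);M=R.from_quat(c["rotation"]).as_matrix()
    uv=np.atleast_2d(uv).astype(float);r=np.c_[(uv[:,0]-K[0,2])/K[0,0],(uv[:,1]-K[1,2])/K[1,1],np.ones(len(uv))]@M.T
    e=np.array(c["eye"]);return e+r*((z-e[2])/r[:,2])[:,None]
E
python3 - <<'E'
from m import *
crops=[]
for n,roi in(("top",(335,130,120,100)),("scene",(85,105,120,100))):
    f=np.load(n+".npz");im,d,P=f["im"],f["d"],f["P"];H=cv2.cvtColor(im,cv2.COLOR_BGR2HSV);Z=P[...,2]
    b=(abs(H[...,0].astype(int)-113)<12)&(H[...,1]>120)&(Z>.09)&(Z<.2)
    print(n,"blue",b.sum())
    fl=b&(Z<.14)
    (cx,cy),ax,_=cv2.fitEllipse(cv2.convexHull(np.argwhere(fl)[:,::-1].astype(np.int32)));
    print(" flange ell",cx,cy,ax,plane(n,[cx,cy],.131).round(4), "maxZ",np.percentile(Z[b],[2,50,98]).round(4))
    cap=b&(Z>.165); print(" cap pts mean",P[cap].mean(0).round(4),cap.sum())
    x,y,w,h=roi;m=np.zeros(b.shape,bool);m[y:y+h,x:x+w]=1
    yl=m&(abs(H[...,0].astype(int)-25)<8)&(H[...,1]>120)
    k,l,s,c=cv2.connectedComponentsWithStats(yl.astype(np.uint8))
    for i in range(1,k):
        if s[i,4]>5: print(" lip",c[i].round(1),s[i,4],plane(n,c[i],.176).round(4),P[l==i].mean(0).round(4))
    pl=m&(H[...,1]<60)&(Z>.163)&(Z<.178)&(H[...,2]>120)
    r=cv2.minAreaRect(np.float32(P[pl][:,:2])); print(" plate",pl.sum(),np.round(r[0],4),np.round(r[1],4),r[2],P[pl].mean(0).round(4))
    crops.append(cv2.resize(im[y:y+h,x:x+w],None,fx=3.3,fy=3.3,interpolation=cv2.INTER_CUBIC))
cv2.imwrite("pics/crop.png",np.hstack(crops))
E
```

```text
top blue 498
 flange ell 174.66510009765625 151.0126953125 (43.58856964111328, 128.49327087402344) [[0.6628 0.214  0.131 ]] maxZ [0.1264 0.1302 0.1744]
 cap pts mean [0.561  0.1598 0.1726] 73
 lip [371.8 152. ] 38 [[ 0.6375 -0.2127  0.176 ]] [ 0.6419 -0.2173  0.1614]
 lip [366.3 174.7] 32 [[ 0.5882 -0.197   0.176 ]] [ 0.588  -0.1968  0.1768]
 plate 1945 [ 0.5971 -0.2546] [0.1899 0.0899] 72.42232513427734 [ 0.589  -0.2782  0.1681]
scene blue 456
 flange ell 175.98663330078125 158.6371307373047 (52.52950668334961, 298.1927185058594) [[ 0.5731 -0.1679  0.131 ]] maxZ [0.1138 0.1302 0.1747]
 cap pts mean [0.5661 0.1602 0.1722] 71
 lip [158.8 150.6] 40 [[ 0.5885 -0.1966  0.176 ]] [ 0.5833 -0.2015  0.1655]
 lip [142.8 166.1] 41 [[ 0.6392 -0.2127  0.176 ]] [ 0.637  -0.2152  0.1707]
 plate 1364 [ 0.5973 -0.2571] [0.1933 0.089 ] 72.3510971069336 [ 0.5909 -0.2774  0.1685]
```

View pics/crop.png

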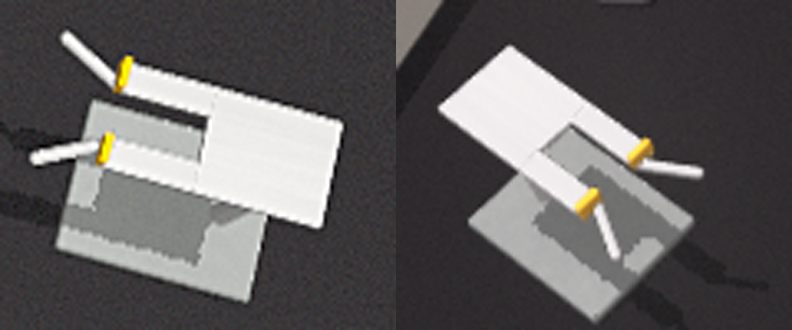

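The crop shows the slot between the prongs, with the mouth facing left in the top view (world +y). Next I refine the cartridge position and work out the targets.

```bash
python3 - <<'E'
from m import *
C=[]
for n,(u,v) in(("top",(200,195)),("scene",(304,198))):
    f=np.load(n+".npz");im,P=f["im"],f["P"];H=cv2.cvtColor(im,cv2.COLOR_BGR2HSV);Z=P[...,2]
    b=(abs(H[...,0].astype(int)-113)<14)&(H[...,1]>110)&(Z>.112); m=np.zeros(b.shape,bool);m[v-25:v+25,u-25:u+25]=1
    fl=b&m
    low=fl&(Z<.14)
    e=cv2.fitEllipse(cv2.convexHull(np.argwhere(low)[:,::-1].astype(np.int32)))
    p=plane(n,e[0],.130)[0]; C.append(p); print(n,np.round(e[0],1),np.round(e[1],1),p.round(4))
    w=m&(Z>.17); e=cv2.fitEllipse(cv2.convexHull(np.argwhere(w)[:,::-1].astype(np.int32))); print("  cap",w.sum(),np.round(e[1],1),plane(n,e[0],.175)[0].round(4))
b=np.mean(C,0)[:2]
l1=np.array([.638,-.2127]);l2=np.array([.5884,-.1968]);t=(l1-l2)/np.linalg.norm(l1-l2);x=np.array([t[1],-t[0]])
s=(l1+l2)/2+.045*x
o=get_obs();p=o["eef_pos"];yv=R.from_quat(o["tool_rot"]).apply([0,1,0])
print("blue",b,"seat",s,"xdir",x,"shift to blue /40mm",(b-p[:2])/.04,"tcp",p,"turn",np.degrees(np.arctan2(t[1],t[0])-np.arctan2(yv[1],yv[0])))
print("row shift to pre-hook (-.12) and seat",(s-.12*x-b)/.04,.12*x/.04)
E
```

```text
top [198.7 194.5] [26.  27.1] [0.5632 0.1609 0.13  ]
  cap 146 [42.4 84.8] [0.5177 0.1535 0.175 ]
scene [304.7 197.4] [23.3 25.2] [0.5644 0.1605 0.13  ]
  cap 115 [25.5 35.4] [0.5701 0.1755 0.175 ]
blue [0.56381244 0.16067943] seat [ 0.59946315 -0.24760206] xdir [-0.30526332 -0.95226798] shift to blue /40mm [ 9.58162824 15.66130334] tcp [ 0.18054731 -0.4657727   0.24761567] turn 51.037188864749616
row shift to pre-hook (-.12) and seat [ 1.80705762 -7.35023341] [-0.91578997 -2.85680394]
```

>>> apply_moves(
  targets=[
    [[0.48, 0.78, 0, 6.4, 1], [0.48, 0.78, 0, 6.4, 1], [0.48, 0.78, 0, 6.4, 1], [0.48, 0.78, 0, 6.4, 1], [0.48, 0.78, 0, 6.4, 1], [0.48, 0.78, 0, 6.4, 1], [0.48, 0.78, 0, 6.4, 1], [0.48, 0.78, 0, 6.2, 1]],
  ],
)

```text
clock: 0.82
eef_pos: [0.3346, -0.2149, 0.2482]
tool_rot: [0.807, 0.591, -0.0, -0.0]
ft_force: [0.4, -0.4, 0.1]
grip_width: 0.0851
grasp_force: 0.0
```

>>> apply_moves(
  targets=[
    [[0.48, 0.78, 0, 0, 1], [0.48, 0.78, 0, 0, 1], [0.48, 0.78, 0, 0, 1], [0.48, 0.78, 0, 0, 1], [0.48, 0.78, 0, 0, 1], [0.48, 0.78, 0, 0, 1], [0.48, 0.78, 0, 0, 1], [0.48, 0.78, 0, 0, 1]],
  ],
)

```text
clock: 1.48
eef_pos: [0.4883, 0.0348, 0.2481]
tool_rot: [0.808, 0.589, -0.0, -0.0]
ft_force: [0.5, -0.7, 0.7]
grip_width: 0.0854
grasp_force: 0.0
```

>>> apply_moves(
  targets=[
    [[0.48, 0.78, 0, 0, 1], [0.48, 0.78, 0, 0, 1], [0.48, 0.78, 0, 0, 1], [0.46, 0.84, 0, 0, 1], [0, 0, 0, 0, 1], [0, 0, 0, 0, 1], [0, 0, 0, 0, 1]],
  ],
)

```text
clock: 2.07
eef_pos: [0.5633, 0.16, 0.2475]
tool_rot: [0.808, 0.589, -0.001, -0.0]
ft_force: [0.1, -0.7, -0.6]
grip_width: 0.0854
grasp_force: 0.0
```

>>> apply_moves(
  targets=[
    [[0, 0.02, -0.6, 0, 1], [0, 0, -0.6, 0, 1], [0, 0, -0.5, 0, 1], [0, 0, -0.35, 0, 1], [0, 0, -0.28, 0, 1], [0, 0, 0, 0, 1], [0, 0, 0, 0, 1]],
  ],
)

```text
clock: 2.65
eef_pos: [0.5631, 0.1595, 0.1552]
tool_rot: [0.809, 0.588, -0.001, -0.0]
ft_force: [0.1, -0.1, 0.3]
grip_width: 0.0854
grasp_force: 0.0
```

>>> apply_moves(
  targets=[
    [[0, 0, 0, 0, 0], [0, 0, 0, 0, -0.2], [0, 0, 0, 0, -1], [0, 0, 0, 0, -1], [0, 0, 0, 0, -1], [0, 0, 0, 0, -1], [0, 0, 0, 0, -1], [0, 0, 0, 0, -1]],
  ],
)

```text
clock: 3.32
eef_pos: [0.5643, 0.1613, 0.1559]
tool_rot: [0.808, 0.589, 0.001, 0.0]
ft_force: [-0.9, 0.3, 5.1]
grip_width: 0.0265
grasp_force: 59.5
```

>>> apply_moves(
  targets=[
    [[0, 0, 0, 0, -1], [0, 0, 0, 0, -1], [0, 0, 0, 0, -1], [0, 0, 0, 0, -1], [0, 0, 0, 0, -1]],
  ],
)

```text
clock: 3.73
eef_pos: [0.5643, 0.1612, 0.1559]
tool_rot: [0.808, 0.589, 0.001, 0.0]
ft_force: [-0.5, 1.1, 5.2]
grip_width: 0.0269
grasp_force: 59.5
```

>>> apply_moves(
  targets=[
    [[0, 0, 0.2, 0, -1], [0, 0, 0.4, 0, -1], [0, 0, 0.5, 0, -1], [0, 0, 0.5, 0, -1], [0, 0, 0.4, 0, -1], [0, 0, 0, 0, -1], [0, 0, 0, 0, -1], [0, 0, 0, 0, -1]],
  ],
)

```text
clock: 4.4
eef_pos: [0.5632, 0.1608, 0.2336]
tool_rot: [0.808, 0.589, -0.001, -0.0]
ft_force: [-0.6, 0.6, -1.3]
grip_width: 0.0268
grasp_force: 59.2
```

```bash
cat > look.py <<'E'
import sys; from m import *
o=get_obs();print(o["eef_pos"].round(4),o["ft_force"].round(1),o["grip_width"],o["grasp_force"])
for n in("top","scene"):
    im,d,P=cloud(n);cv2.imwrite(f"pics/{sys.argv[1]}_{n}.png",im);H=cv2.cvtColor(im,cv2.COLOR_BGR2HSV)
    b=((abs(H[...,0].astype(int)-113)<14)&(H[...,1]>110)&(P[...,2]>.112)&(P[...,2]<.24)).astype(np.uint8)
    k,l,s,c=cv2.connectedComponentsWithStats(b);i=1+np.argmax(s[1:,4]);q=P[l==i]
    print(n,s[i],"mean",q.mean(0).round(4),"min",q.min(0).round(4),"max",q.max(0).round(4),"zpct",np.percentile(q[:,2],[5,25,50,75,95]).round(4))
E
python3 look.py lift
```

```text
[0.5632 0.1608 0.2336] [-0.6  0.6 -1.3] 0.026834650325109018 59.206169843673706Traceback (most recent call last):
  File "look.py", line 6, in <module>
    k,l,s,c=cv2.connectedComponentsWithStats(b);i=1+np.argmax(s[1:,4]);q=P[l==i]
                                                    ~~~~~~~~~^^^^^^^^^
    return _wrapfunc(a, 'argmax', axis=axis, out=out, **kwds)
    return bound(*args, **kwds)
ValueError: attempt to get argmax of an empty sequence
```

```bash
sed -i 's/k,l,s,c=/if not b.any(): print(n,"none"); continue\n    k,l,s,c=/' look.py; python3 look.py lift; python3 -c "
import cv2;im=cv2.imread('pics/lift_scene.png')[80:280,200:450];cv2.imwrite('pics/lift_crop.png',cv2.resize(im,None,fx=3,fy=3))"
```

```text
[0.563  0.1607 0.2332] [-0.5 -0.2 -1.1] 0.026503185700580596 59.20639157295227
top none
scene [296 175  27  20 257] mean [0.5733 0.1679 0.2086] min [0.5409 0.1332 0.2008] max [0.5918 0.1888 0.239 ] zpct [0.2039 0.2058 0.2069 0.208  0.2276]
```

View pics/lift_crop.png

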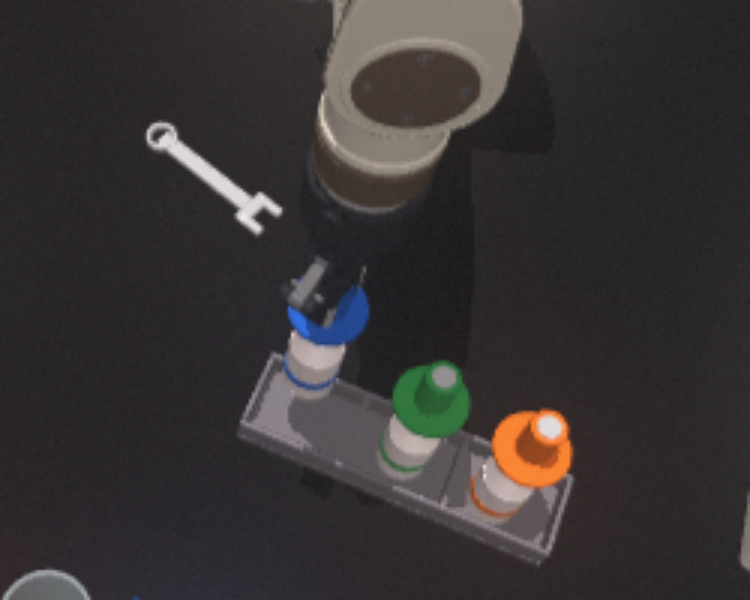

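The blue cartridge hangs upright in the jaws (crop 330,310), with the flange underside at about z 0.201. Green and orange are undisturbed. Next I move to the point in front of the hook mouth.

>>> apply_moves(
  targets=[
    [[0.08, -0.34, 0, 0, -1], [0.15, -0.6, 0, 0, -1], [0.2, -0.8, 0, 0, -1], [0.2, -0.8, 0, 0, -1], [0.2, -0.8, 0, 0, -1], [0.2, -0.8, 0, 0, -1], [0.2, -0.8, 0, 0, -1], [0.2, -0.8, 0, 0, -1]],
  ],
)

```text
clock: 5.22
eef_pos: [0.6209, -0.0711, 0.2344]
tool_rot: [0.808, 0.589, -0.001, -0.0]
ft_force: [0.1, 0.1, -1.1]
grip_width: 0.0265
grasp_force: 59.2
```

>>> apply_moves(
  targets=[
    [[0.2, -0.8, 0, 0, -1], [0.15, -0.5, 0, 0, -1], [0.05, -0.3, 0, 0, -1], [0, 0, 0, 0, -1], [0, 0, 0, 0, -1], [0, 0, 0, 0, -1], [0, 0, 0, 0, -1]],
  ],
)

```text
clock: 5.8
eef_pos: [0.6369, -0.131, 0.2352]
tool_rot: [0.807, 0.59, -0.0, -0.0]
ft_force: [0.5, -0.1, -0.8]
grip_width: 0.0269
grasp_force: 59.2
```

```bash
python3 look.py pre; python3 -c "
import cv2;im=cv2.imread('pics/pre_scene.png')[60:260,60:310];cv2.imwrite('pics/pre_crop.png',cv2.resize(im,None,fx=3,fy=3))"
```

```text
[ 0.6369 -0.131   0.2352] [ 0.5 -0.1 -0.8] 0.02688002393010311 59.20715689659119
top [322 136  14  26 197] mean [ 0.6402 -0.1136  0.2098] min [ 0.6107 -0.1292  0.2028] max [ 0.6644 -0.1017  0.2392] zpct [0.2061 0.2078 0.2087 0.2098 0.2221]
scene [160 160  27  22 306] mean [ 0.6443 -0.1205  0.2123] min [ 0.6092 -0.1545  0.2007] max [ 0.666  -0.1022  0.2397] zpct [0.2057 0.208  0.2091 0.2108 0.233 ]
```

View pics/pre_crop.png

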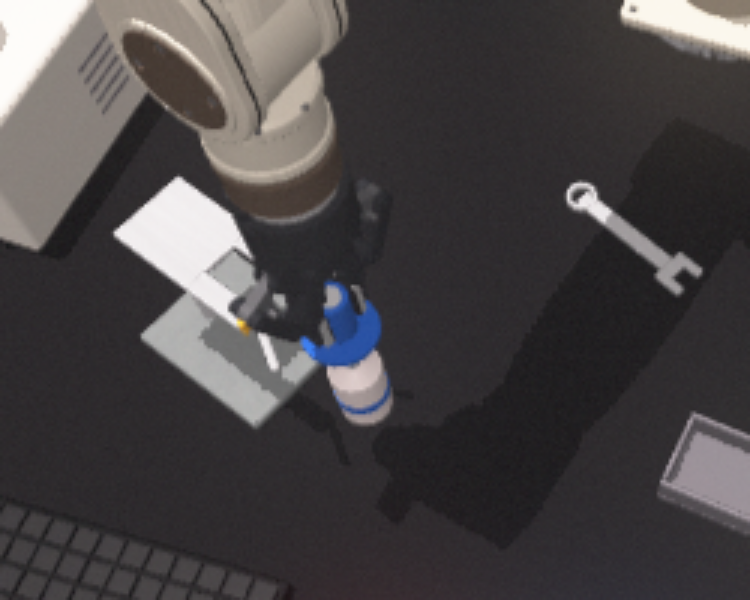

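The cartridge is in front of the mouth (crop 345,345) and upright, with about 22 mm clearance over the lips. I move in along the hook's +x.

>>> apply_moves(
  targets=[
    [[-0.08, -0.25, 0, 0, -1], [-0.15, -0.47, 0, 0, -1], [-0.15, -0.47, 0, 0, -1], [-0.15, -0.47, 0, 0, -1], [-0.15, -0.47, 0, 0, -1], [-0.15, -0.47, 0, 0, -1], [-0.1, -0.31, 0, 0, -1], [0, 0, 0, 0, -1]],
  ],
)

```text
clock: 6.57
eef_pos: [0.5987, -0.2518, 0.2352]
tool_rot: [0.809, 0.588, -0.0, 0.0]
ft_force: [-0.3, 0.0, -1.2]
grip_width: 0.0268
grasp_force: 59.2
```

>>> apply_moves(
  targets=[
    [[0, 0, 0, 0, -1], [0, 0, 0, 0, -1], [0, 0, 0, 0, -1]],
  ],
)

```text
clock: 6.82
eef_pos: [0.6003, -0.2479, 0.2351]
tool_rot: [0.808, 0.59, 0.0, -0.0]
ft_force: [-0.9, 0.5, -0.8]
grip_width: 0.0268
grasp_force: 59.2
```

```bash
python3 look.py ins; python3 -c "
import cv2;a=cv2.imread('pics/ins_scene.png')[90:210,70:200];b=cv2.imread('pics/ins_top.png')[110:230,320:450];import numpy as np;cv2.imwrite('pics/ins_crop.png',cv2.resize(np.hstack([a,b]),None,fx=3,fy=3))"
```

```text
[ 0.6003 -0.2479  0.2351] [-0.9  0.5 -0.8] 0.026794591711110146 59.207265973091125
top [380 151  18  29 277] mean [ 0.6018 -0.2325  0.2108] min [ 0.5705 -0.2486  0.1667] max [ 0.6372 -0.2183  0.2395] zpct [0.2056 0.2076 0.2087 0.2102 0.2322]
scene [121 131  26  22 307] mean [ 0.6069 -0.2373  0.2129] min [ 0.5716 -0.2715  0.2023] max [ 0.629  -0.2177  0.2395] zpct [0.2059 0.208  0.2091 0.2132 0.2339]
```

View pics/ins_crop.png

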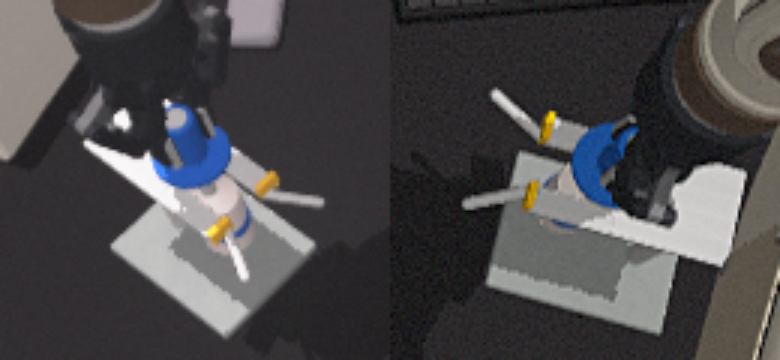

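The stem is between the prongs and the flange is over the plate, behind both lips (scene crop 195,160; lips at 268,185 and 220,230). Lowering now, and watching the force.

>>> apply_moves(
  targets=[
    [[0, 0, -0.2, 0, -1], [0, 0, -0.2, 0, -1], [0, 0, -0.2, 0, -1], [0, 0, -0.12, 0, -1], [0, 0, 0, 0, -1], [0, 0, 0, 0, -1], [0, 0, 0, 0, -1]],
  ],
)

```text
clock: 7.5
eef_pos: [0.6, -0.2491, 0.2064]
tool_rot: [0.808, 0.589, 0.0, 0.0]
ft_force: [0.4, -0.1, -1.4]
grip_width: 0.0263
grasp_force: 59.2
```

>>> apply_moves(
  targets=[
    [[0, 0, -0.04, 0, -1], [0, 0, 0, 0, -1], [0, 0, -0.03, 0, -1], [0, 0, 0, 0, -1], [0, 0, 0, 0, -1]],
  ],
)

```text
clock: 7.92
eef_pos: [0.5999, -0.249, 0.2035]
tool_rot: [0.808, 0.589, 0.0, 0.0]
ft_force: [0.7, -0.5, -1.5]
grip_width: 0.0267
grasp_force: 59.2
```

>>> apply_moves(
  targets=[
    [[0, 0, -0.02, 0, -1], [0, 0, 0, 0, -1], [0, 0, 0, 0, -1]],
  ],
)

```text
clock: 8.17
eef_pos: [0.5999, -0.249, 0.2027]
tool_rot: [0.808, 0.589, -0.0, -0.0]
ft_force: [0.6, 1.0, -2.4]
grip_width: 0.027
grasp_force: 59.2
```

>>> apply_moves(
  targets=[
    [[0, 0, -0.02, 0, -1], [0, 0, 0, 0, -1], [0, 0, 0, 0, -1]],
  ],
)

```text
clock: 8.42
eef_pos: [0.5999, -0.249, 0.2018]
tool_rot: [0.808, 0.589, -0.0, -0.0]
ft_force: [0.1, 1.2, -0.7]
grip_width: 0.0266
grasp_force: 59.2
```

>>> apply_moves(
  targets=[
    [[0, 0, -0.02, 0, -1], [0, 0, 0, 0, -1], [0, 0, 0, 0, -1]],
  ],
)

```text
clock: 8.67
eef_pos: [0.5999, -0.249, 0.2011]
tool_rot: [0.808, 0.589, -0.0, -0.0]
ft_force: [-0.0, -0.0, -1.5]
grip_width: 0.0269
grasp_force: 59.4
```

>>> apply_moves(
  targets=[
    [[0, 0, -0.02, 0, -1], [0, 0, 0, 0, -1], [0, 0, 0, 0, -1]],
  ],
)

```text
clock: 8.92
eef_pos: [0.5999, -0.249, 0.201]
tool_rot: [0.808, 0.589, 0.0, 0.0]
ft_force: [-1.4, 0.5, 2.9]
grip_width: 0.0266
grasp_force: 60.0
```

Contact at the expected height, so I open and rise.

>>> apply_moves(
  targets=[
    [[0, 0, 0, 0, -0.3], [0, 0, 0, 0, -0.2], [0, 0, 0, 0, 0], [0, 0, 0, 0, 0.2], [0, 0, 0, 0, 0.4], [0, 0, 0, 0, 0.6], [0, 0, 0, 0, 0.6], [0, 0, 0, 0, 0.6]],
  ],
)

```text
clock: 9.58
eef_pos: [0.5999, -0.249, 0.2003]
tool_rot: [0.808, 0.589, -0.0, 0.0]
ft_force: [0.3, 0.2, -0.2]
grip_width: 0.0685
grasp_force: 0.0
```

>>> apply_moves(
  targets=[
    [[0, 0, 0.2, 0, 0.6], [0, 0, 0.4, 0, 0.6], [0, 0, 0.6, 0, 0.6], [0, 0, 0.8, 0, 0.6], [0, 0, 0.8, 0, 0.6], [0, 0, 0.4, 0, 0.6], [0, 0, 0, 0, 0.6]],
  ],
)

```text
clock: 10.17
eef_pos: [0.6013, -0.2496, 0.3348]
tool_rot: [0.808, 0.589, 0.003, 0.004]
ft_force: [0.1, 0.3, 1.0]
grip_width: 0.0684
grasp_force: 0.0
```

>>> apply_moves(
  targets=[
    [[-0.4, 0.4, 0, 0, 0.6], [-0.6, 0.6, 0, 0, 0.6], [-0.6, 0.6, 0, 0, 0.6], [-0.6, 0.6, 0, 0, 0.6], [-0.6, 0.6, 0, 0, 0.6], [-0.4, 0.4, 0, 0, 0.6], [0, 0, 0, 0, 0.6], [0, 0, 0, 0, 0.6]],
  ],
)

```text
clock: 10.83
eef_pos: [0.4712, -0.1203, 0.3288]
tool_rot: [0.808, 0.59, 0.0, 0.0]
ft_force: [1.2, 0.3, 0.8]
grip_width: 0.0686
grasp_force: 0.0
```

```bash
python3 look.py end; python3 -c "
import cv2;a=cv2.imread('pics/end_scene.png')[90:210,70:200];b=cv2.imread('pics/end_top.png')[110:230,320:450];c=cv2.imread('pics/end_scene.png')[160:280,270:400];import numpy as np;cv2.imwrite('pics/end_crop.png',cv2.resize(np.hstack([a,b,c]),None,fx=2,fy=2))"
```

```text
[ 0.4712 -0.1203  0.3288] [1.2 0.3 0.8] 0.06858224976874643 0.0
top [376 162   5  11  38] mean [ 0.6053 -0.2236  0.1738] min [ 0.5943 -0.2293  0.1696] max [ 0.6162 -0.2192  0.1763] zpct [0.17   0.1728 0.174  0.1751 0.1762]
scene [125 134  25  26 448] mean [ 0.605  -0.2435  0.1845] min [ 0.5715 -0.2794  0.1308] max [ 0.6298 -0.2195  0.2207] zpct [0.1719 0.1741 0.1757 0.1945 0.2181]
```

View pics/end_crop.png

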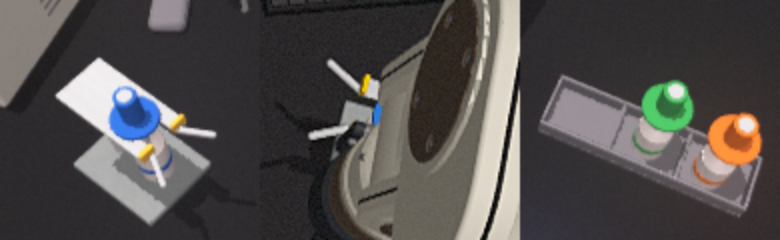

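The scene crop shows blue hanging upright at (135,110), with its flange at z about 0.176, flat on the plate and behind both lips. Green (667,105) and orange (735,135) still stand in the rack.

```bash
python3 -c "
from workcell import order; print(order.job_done())"
```

```text
the job is handed in; nothing more can be done
None
```

The blue cartridge hangs on the hook, flange flat behind the yellow lips and released; green and orange stand untouched in the rack, and the job was handed in at about 11 s.

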